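Assemble the carved pagoda and lantern on their plinths

TASK

Assemble the two carved models on their plinths: on the square plinth the pagoda, with the large storey at the bottom, the middle one on it and the small one with the spire on top, each centred and squared up with the plinth; on the round plinth the lantern, with the drum below and the cap on it, both centred. Everything must stand upright by itself at the end. Leave the mallet, the glue jar and the chisel where they are.

Things in the scene. Friction and masses are not known exactly. Their poses are not given: they have to be found in the camera images.
- storey_large: Largest of three carved, square pagoda storeys in pale wood, standing on the bench. From below: square body 46 mm wide, 30 mm high; square roof eave 64 mm wide, 10 mm thick (30 to 40 mm up); flat square seat 50 mm wide, 5 mm high on top. 45 mm high in all, about 100 g. Origin: centre of its underside, z up, x and y square to its sides (four-fold symmetric).
- storey_middle: Middle pagoda storey, same form: body 36 mm wide, 27 mm high; eave 50 mm wide, 10 mm thick (27 to 37 mm up); flat seat 38 mm wide, 4 mm high on top. 41 mm high in all, about 60 g. Origin: centre of its underside, z up, x and y square to its sides (four-fold symmetric).
- storey_small: Smallest pagoda storey, the only one with a spire: body 27 mm wide, 24 mm high; eave 37 mm wide, 10 mm thick (24 to 34 mm up); seat 25 mm wide, 4 mm high; then a thin turned spire, 14 mm across at its widest and 30 mm tall. 68 mm high in all, about 35 g. Origin: centre of its underside, z up, x and y square to its sides (four-fold symmetric).
- lantern_drum: Garden-lantern drum in pale wood: plain upright cylinder 48 mm in diameter, 50 mm high, with four dark carved windows on its side and a flat top; about 60 g. Origin: centre of its underside, z up.
- lantern_cap: Garden-lantern cap in pale wood: round roof 68 mm in diameter with a 7 mm rim, sloping up to 22 mm high, and an upright cylindrical knob on top 18 mm in diameter, from 22 to 44 mm up; flat underside; about 50 g. Origin: centre of its underside, z up.
- plinth_square: Square dark wooden plinth fixed to the bench, 80 x 80 mm, 20 mm high, flat top. Origin: centre of its underside, on the bench, z up, x and y square to its sides.
- plinth_round: Round dark wooden plinth fixed to the bench, 80 mm in diameter, 20 mm high, flat top. Origin: centre of its underside, on the bench, z up.
- mallet: Bystander: turned wooden carver's mallet standing on its head, handle up; head 80 mm in diameter, 205 mm tall. Origin: centre of its underside.
- glue_jar: Bystander: white glue jar, 60 mm in diameter, 85 mm tall. Origin: centre of its underside.
- chisel: Bystander: wood chisel lying flat, 250 mm long, 22 mm high at the handle. Origin: under the middle of its length, x along the blade.
There are look-alikes about, which are no part of the job. Leave any green or turquoise look-alike of the storey_large alone.

How it is judged (in metres and radians):
At the end, for the whole second after the job is handed in: Large, middle, small storey stacked in that order on the square plinth, drum then cap on the round one; each centred on its bearer within 10 mm, seated within 4 mm, upright within 0.07 rad; storeys square to the plinth (any of four ways) within 0.18 rad; all released and at rest (horizontal distance between storey_large and plinth_square below 0.01 m and z of storey_large in the frame of plinth_square between 0.016 and 0.024 m and angle between each of storey_large, storey_middle, storey_small, lantern_drum, lantern_cap's own z axis and vertical below 0.07 rad and linear speed of each of storey_large, storey_middle, storey_small, lantern_drum, lantern_cap below 0.01 m/s and angular speed of each of storey_large, storey_middle, storey_small, lantern_drum, lantern_cap below 0.1 rad/s and horizontal distance between storey_middle and storey_large below 0.01 m and z of storey_middle in the frame of storey_large between 0.041 and 0.049 m and horizontal distance between storey_small and storey_middle below 0.01 m and z of storey_small in the frame of storey_middle between 0.037 and 0.045 m and horizontal distance between lantern_drum and plinth_round below 0.01 m and z of lantern_drum in the frame of plinth_round between 0.016 and 0.024 m and horizontal distance between lantern_cap and lantern_drum below 0.01 m and z of lantern_cap in the frame of lantern_drum between 0.046 and 0.054 m and (angle between the x axis of storey_large and the x axis of plinth_square, either way round below 0.18 rad or angle between the x axis of storey_large and the y axis of plinth_square, either way round below 0.18 rad) and (angle between the x axis of storey_middle and the x axis of plinth_square, either way round below 0.18 rad or angle between the x axis of storey_middle and the y axis of plinth_square, either way round below 0.18 rad) and (angle between the x axis of storey_small and the x axis of plinth_square, either way round below 0.18 rad or angle between the x axis of storey_small and the y axis of plinth_square, either way round below 0.18 rad)); the robot touches nothing.
It fails at once if the mallet is shifted by more than 20 mm (distance of mallet from where it was at the start of the episode above 0.02 m).
It fails at once if the glue jar is shifted by more than 20 mm (distance of glue_jar from where it was at the start of the episode above 0.02 m).
It fails at once if the chisel is shifted by more than 20 mm (distance of chisel from where it was at the start of the episode above 0.02 m).
It also fails if it takes over 136 s, if anything falls off the work surface, if the arm or the gripper's body presses on something with over 40 N, if the wrist force passes 120 N, or if a joint passes its speed limit or range.

ROBOT

A 7-joint arm with a two-finger parallel gripper is mounted at the origin on the work surface. World frame = base frame: x ahead of the robot, y to its left, z up, the work surface at z = 0. Lengths are in m, angles in degrees, forces in N, time in s.
With the tool pointing down it reaches from about 0.425 to 0.875 m from the base axis. Payload 4.7 kg.
Tool frame: the origin (TCP) lies between the finger pads; the fingertips stand 8 mm ahead of it and the grasp point (between the pads) lies 11 mm behind it (env.tip_extent is the distance from the TCP to the fingertips, in m); z points along the fingers, y is the line along which they close (so a half turn about z gives the same grasp; the last joint's range is limited). The gripper opens to 87 mm and grips with 3 to 60 N. Pads are 19 mm wide; open, the fingers measure 117 mm over their backs; the gripper's body (75 mm by 190 mm) begins 51 mm behind the grasp point.
Start: joints at [64.865, 18.392, -4.016, 83.108, 1.295, 78.541, -3.26], TCP at [0.284, -0.585, 0.231] pointing down, gripper open.
Joint ranges: [-163.93, 163.93], [-17.29, 119.83], [-79.2, 71.16], [3.27, 140.29], [-89.18, 269.18], [5.43, 117.66], [-154.24, 154.24]. Speed limits (degrees/s): [147.25, 147.25, 180, 180, 180, 180, 180].

INTERFACE

Orientations are given as [roll, pitch, yaw] about the fixed x, y, z axes, in that order (R = Rz(yaw) Ry(pitch) Rx(roll)).
In Python, from cell import sensors, vision, workorder, env gives the robot as it stands.
- The arm moves only by the tool drive_tool, never from a script. Its argument "moves" is a list of rows, each an object of numbers: "x", "y", "z": the shift along the tool's x, y, z in mm; "rx", "ry", "rz": the turn, a rotation vector about the tool's x, y, z in rad; "fingers": the closure, from -1 (fully open) to 1 (shut). In form: [{"x": .., "y": .., "z": .., "rx": .., "ry": .., "rz": .., "fingers": ..}, ...]. A call has 1 to 20 rows; each row is the pose to reach, as a shift and turn from the pose commanded when the call began, along the tool's axes at that moment; what a row does not reach only later rows make up. A row lasts 1/8 s, in which the tool goes at most 62.5 mm and 10.7 degrees, less where a joint would pass 70% of its speed; a pose out of reach is approached as far as the arm can. A call with a gripper value outside its range is refused whole. The fingers move at their own pace and stop on an object; "force" is the grip in N (left out, the last holds). Time passes only in rows, so rows that repeat a pose let the fingers close. It gives the time, the measured TCP pose, the force, the opening and the grip force at its end, in the units of the state.
- sensors.get_obs(): the state, without advancing time (a new reading comes with each control period).
- vision.read_camera(name): name is "side" or "top" or "wrist"; returns a dict with "image" (384x512x3 uint8, red, green, blue), "fx", "fy", "cx", "cy" (pixels), "R" (3x3) and "t" (3): a world point X has camera coordinates R X + t. Camera axes: x right, y down, z forward; pixel columns grow to the right and rows downward; lengths in m; the calibration is good to about 2 mm. A picture is of the moment at which its call begins. There is no depth.
- workorder.sign_off(): hands the job in; it is judged then, once.
The state is a dict: "time_s": time; "qpos": joint angles; "joint_velocities": joint speeds; "effort": joint torques, N m; "tool_pos": TCP position; "tool_rot": TCP orientation; "force": force on the tool from outside, world axes, zero at the start; "wrist_torque": the same for the moment, N m; "grip_width": finger opening in m; "grasp_force": force on a finger pad.
Only numpy, scipy, OpenCV 4.12 (cv2) and the standard library are available. Lean on these libraries where they do the work, as an engineer would, in place of code of your own. Each camera call takes 0.05 s, during which the arm holds its last target. There are 200 camera calls.

## Working session

There is one attempt and no reset: what is moved stays moved. The work goes in short steps, Python scripts to look and compute and a tool call to move; the robot and the scene stay as the last step left them, time stands still between calls to the robot, and variables do not carry over. Pictures are saved under pics/ and viewed, at most 14 in all, crops included, and the job is handed in when it is done.

Besides the shell and the picture viewer there is one more tool, called after "Request:" as name([rows], argument=value, ...), one row to a line, values as JSON. drive_tool: Moves the arm, as the interface text tells. Its arguments: {"type":"object","properties":{"moves":{"type":"array"},"force":{"type":"number"}},"required":["moves"]}

```bash
mkdir -p pics; ls
cat > h.py <<'E'
import numpy as np, cv2
from cell import sensors, vision, workorder, env
def cam(n,save=None):
    c=vision.read_camera(n)
    if save: cv2.imwrite('pics/'+save,c['image'][:,:,::-1])
    return c
def ray(c,u,v,z):
    R=np.array(c['R']);t=np.array(c['t']);o=-R.T@t
    d=R.T@np.array([(u-c['cx'])/c['fx'],(v-c['cy'])/c['fy'],1])
    return o+d*(z-o[2])/d[2]
def proj(c,X):
    p=np.array(c['R'])@np.array(X)+np.array(c['t'])
    return np.array([c['fx']*p[0]/p[2]+c['cx'],c['fy']*p[1]/p[2]+c['cy']])
E
python3 - <<'E'
from h import *
c=[cam(n) for n in('top','side','wrist')]
im=np.vstack([c[0]['image']])
for n,k in zip(('top','side','wrist'),c):
    cv2.imwrite(f'pics/{n}0.png',cv2.resize(k['image'][:,:,::-1],(800,600),interpolation=cv2.INTER_CUBIC))
    print(n,k['fx'],k['cx'],k['cy'],(-np.array(k['R']).T@k['t']).round(3),np.array(k['R']).round(2).tolist())
o=sensors.get_obs();print(o)
E
```

```text
pics
top 403.4030049840534 258.48681478732266 190.27555686350684 [0.405 0.016 1.294] [[-0.0, -1.0, -0.02], [-0.99, 0.01, -0.1], [0.1, 0.02, -0.99]]
side 412.30639389820226 251.1474024215409 195.45433800071348 [0.075 0.65  0.977] [[-0.81, -0.59, -0.01], [-0.45, 0.62, -0.64], [0.39, -0.51, -0.77]]
wrist 287.52509647316606 255.35143929749725 188.5117726826131 [ 0.357 -0.549  0.384] [[0.44, -0.9, -0.0], [-0.86, -0.42, 0.3], [-0.27, -0.13, -0.95]]
{'time_s': 0.15, 'qpos': array([64.86420529, 18.43040953, -4.01775332, 83.15823663,  1.29418916,
       78.54002629, -3.25790368]), 'joint_velocities': array([-0.05071447, -0.12467592, -0.05742325, -0.1553544 ,  0.0826226 ,
        0.0342655 ,  0.04962206]), 'effort': array([ 9.36883735e-04, -4.91794288e+01, -4.03990382e-01, -3.12878358e+01,
       -6.39052782e-02,  4.03948047e-02,  1.10298806e-04]), 'tool_pos': array([ 0.28417732, -0.58414597,  0.22970585]), 'tool_rot': array([-1.79916507e+02,  3.47153054e-03,  2.59492203e+01]), 'force': array([0.74809366, 0.77893461, 1.53547018]), 'wrist_torque': array([-0.01628996,  0.01596249,  0.03172093]), 'grasp_force': 0.0, 'grip_width': 0.08709219421410155}
```

View pics/top0.png

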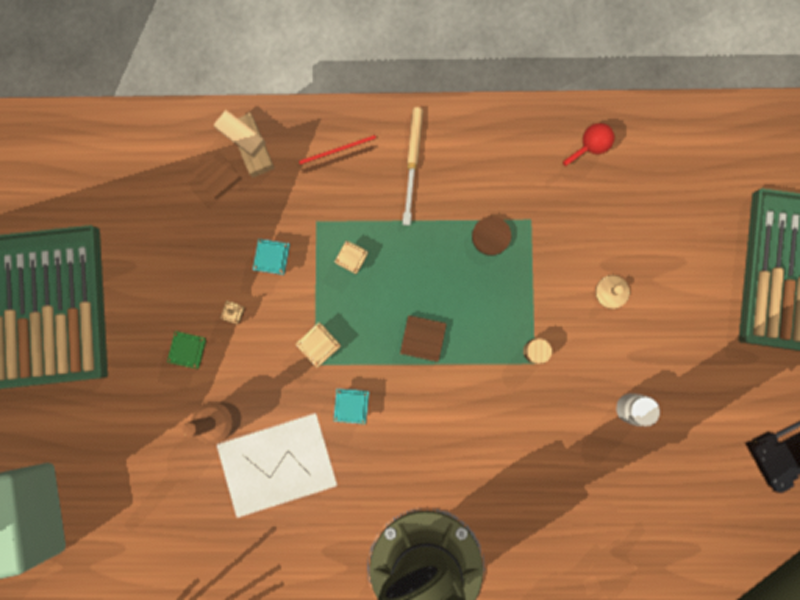

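View pics/side0.png

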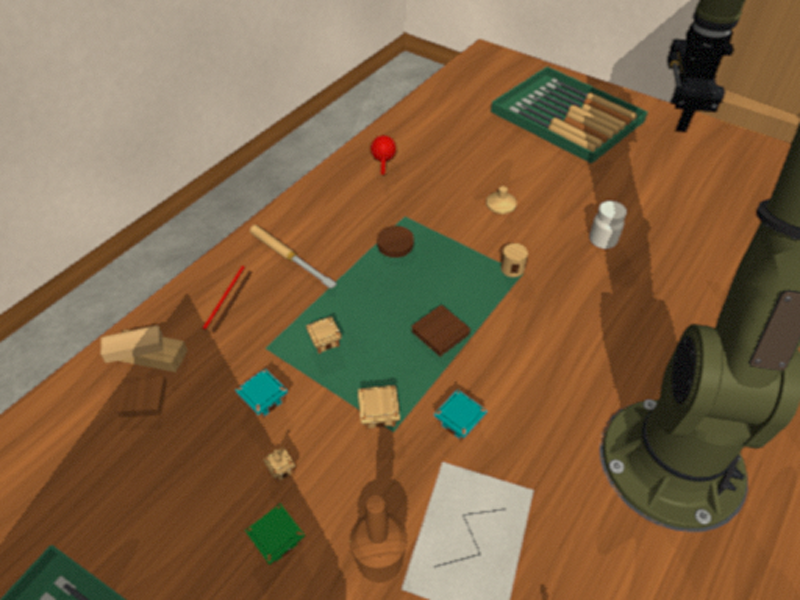

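Top picture (800×600): large storey (318,344), middle (351,257), small with spire (232,312, partly in shadow), drum (539,351), cap (613,291), square plinth (424,338), round plinth (492,235). Mallet (215,420), jar (640,410), chisel (411,165). Possible confusions: turquoise (271,257) and (351,406), green (187,350), all excluded by colour. The pale wood scraps at (240,135) are excluded by shape. I choose the pale ones and check them in a crop.

```bash
cat >> h.py <<'E'
TOPS={'large':(318,344,.045),'middle':(351,257,.041),'small':(232,312,.036),'drum':(539,351,.05),'cap':(613,291,.005),'psq':(424,338,.02),'prd':(492,235,.02)}
E
python3 - <<'E'
from h import *
c=cam('top');im=c['image'];tiles=[]
hsv=cv2.cvtColor(im,cv2.COLOR_RGB2HSV)
for n,(u,v,z) in TOPS.items():
    u,v=int(u*.64),int(v*.64);r=22
    h=hsv[v-r:v+r,u-r:u+r].astype(int)
    if n[0]=='p': m=(h[...,2]<115)&((h[...,0]<25)|(h[...,0]>165))
    else: m=(h[...,1]<135)&(h[...,0]<30)&(h[...,2]>90)
    m=cv2.morphologyEx(m.astype(np.uint8),cv2.MORPH_CLOSE,np.ones((3,3)))
    cs,_=cv2.findContours(m,cv2.RETR_EXTERNAL,cv2.CHAIN_APPROX_NONE)
    k=max(cs,key=cv2.contourArea); (a,b),wh,ang=cv2.minAreaRect(k)
    p=ray(c,u-r+a,v-r+b,z)
    corners=[ray(c,u-r+q[0],v-r+q[1],z) for q in cv2.boxPoints(((a,b),wh,ang))]
    e=corners[1]-corners[0];f=corners[2]-corners[1]
    print(n,h[r,r],h[3,3],p.round(3),'size',np.linalg.norm(e).round(3),np.linalg.norm(f).round(3),'yaw',np.degrees(np.arctan2(e[1],e[0])).round(1)%90)
    t=cv2.resize(im[v-r:v+r,u-r:u+r,::-1],None,fx=4.5,fy=4.5,interpolation=cv2.INTER_CUBIC)
    cv2.drawContours(t,[(k*4.5+2).astype(int)],-1,(0,0,255),1);tiles.append(t)
tiles.append(tiles[0]*0)
cv2.imwrite('pics/crop1.png',np.vstack([np.hstack(tiles[:4]),np.hstack(tiles[4:])]))
E
```

```text
large [ 20 104 237] [ 12 149 185] [0.435 0.208 0.045] size 0.072 0.13 yaw 36.0
middle [ 19 109 236] [ 65  84 131] [0.616 0.145 0.041] size 0.052 0.053 yaw 63.9
small [ 17 121 131] [ 12 154 134] [0.506 0.385 0.036] size 0.04 0.04 yaw 72.8
drum [ 20 106 236] [ 67  89 132] [ 0.411 -0.207  0.05 ] size 0.095 0.05 yaw 41.3
cap [ 16 119 161] [ 12 152 190] [ 0.545 -0.386  0.005] size 0.067 0.068 yaw 89.6
psq [ 12 147 118] [ 69  97 132] [ 0.479 -0.006  0.02 ] size 0.032 0.081 yaw 68.4
prd [ 12 146 117] [ 13 150 170] [ 0.649 -0.133  0.02 ] size 0.051 0.077 yaw 60.8
```

View pics/crop1.png

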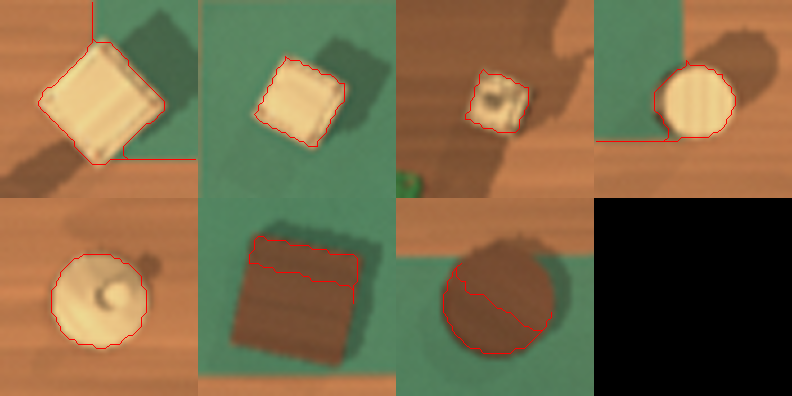

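The crop confirms the choice: three square storeys (only the small one has a spire), the round drum, and the cap with its knob. Both plinths are plain dark wood. I'll tighten the masks.

```bash
cat >> h.py <<'E'
EZ={'large':.040,'middle':.037,'small':.034,'drum':.05,'cap':.007,'psq':.02,'prd':.02}
def meas(c,n,u,v,r,z=None,pic=None,k=3):
    """outline of the thing near pixel u,v -> centre (on plane z), sides, yaw mod 90"""
    z=EZ[n] if z is None else z
    im=c['image'];u,v=int(u),int(v);x0,y0=max(u-r,0),max(v-r,0)
    sub=im[y0:v+r,x0:u+r]
    h=cv2.cvtColor(sub,cv2.COLOR_RGB2HSV).astype(int)
    if n[0]=='p': m=(h[...,2]<135)&(h[...,0]<22)
    else: m=(h[...,1]<135)&(h[...,0]<26)&(h[...,0]>13)&(h[...,2]>90)
    m=m.astype(np.uint8)
    m=cv2.morphologyEx(cv2.morphologyEx(m,cv2.MORPH_CLOSE,np.ones((k,k))),cv2.MORPH_OPEN,np.ones((k+2,k+2)))
    cs,_=cv2.findContours(m,cv2.RETR_EXTERNAL,cv2.CHAIN_APPROX_NONE)
    q=max(cs,key=cv2.contourArea)[:,0,:]
    P=np.array([ray(c,x0+a,y0+b,z)[:2] for a,b in q])*1000
    (a,b),wh,ang=cv2.minAreaRect(P.astype(np.float32))
    if pic:
        t=sub[:,:,::-1].copy();cv2.drawContours(t,[q.reshape(-1,1,2)],-1,(0,0,255),1)
        cv2.imwrite('pics/'+pic,cv2.resize(t,None,fx=560/t.shape[0],fy=560/t.shape[0]))
    return np.array([a,b]),np.array(wh),ang%90
E
python3 - <<'E'
from h import *
c=cam('top');s=cam('side')
for n,(u,v,z) in TOPS.items():
    p,wh,a=meas(c,n,u*.64,v*.64,25); print(n,p.round(),wh.round(),round(a,1))
E
```

```text
large [439. 212.] [69. 68.] 45.1
middle [616. 146.] [51. 51.] 62.8
small [506. 386.] [41. 40.] 71.5
drum [ 424. -221.] [52. 46.] 89.7
cap [ 547. -385.] [67. 64.] 89.6
psq [452.   2.] [78. 78.] 77.6
prd [ 665. -140.] [74. 81.] 89.5
```

```bash
cat >> h.py <<'E'
from scipy.spatial.transform import Rotation as Ro
def go(x,y,z,yaw):
    """mm, deg; z of TCP. tool-axis shift (mm) and turn (rad) from the present pose to a tool-down pose"""
    o=sensors.get_obs();R0=Ro.from_euler('xyz',o['tool_rot'],degrees=True)
    d=R0.inv().apply(np.array([x,y,z])-np.array(o['tool_pos'])*1000)
    r=(R0.inv()*Ro.from_euler('xyz',[180,0,yaw],degrees=True)).as_rotvec()
    print('move',d.round(1),'rot',r.round(3),'t',round(o['time_s'],2)); return d,r
E
python3 -c "
from h import *
go(424,-221,200,62)"
```

```text
move [ 284.6 -265.6   30.3] rot [-0.001 -0.    -0.629] t 0.3
```

Request:
drive_tool([
  {"x": 285,"y": -266,"z": 0,"rz": -0.629},
  {"x": 285,"y": -266,"z": 0,"rz": -0.629},
  {"x": 285,"y": -266,"z": 0,"rz": -0.629},
  {"x": 285,"y": -266,"z": 0,"rz": -0.629},
  {"x": 285,"y": -266,"z": 0,"rz": -0.629},
  {"x": 285,"y": -266,"z": 30,"rz": -0.629},
  {"x": 285,"y": -266,"z": 30,"rz": -0.629},
  {"x": 285,"y": -266,"z": 30,"rz": -0.629},
  {"x": 285,"y": -266,"z": 30,"rz": -0.629},
  {"x": 285,"y": -266,"z": 30,"rz": -0.629},
  {"x": 285,"y": -266,"z": 30,"rz": -0.629},
  {"x": 285,"y": -266,"z": 30,"rz": -0.629},
])

```text
invalid input at $.moves[0]: expected keys x, y, z, rx, ry, rz, fingers
```

```bash
cat > look.py <<'E'
from h import *
import sys
n,x,y=sys.argv[1],float(sys.argv[2])/1000,float(sys.argv[3])/1000
r=int(sys.argv[4]) if len(sys.argv)>4 else 90
z=float(sys.argv[5])/1000 if len(sys.argv)>5 else None
c=cam('wrist');u,v=proj(c,[x,y,EZ[n] if z is None else z]);print(u,v)
p,wh,a=meas(c,n,u,v,r,z=z,pic=f'w_{n}.png');print(n,p.round(1),wh.round(1),round(a,1))
E
python3 look.py drum 424 -221
```

```text
-38.21768753894278 -137.31969942371578
drum [ 106.7 -375.3] [11.9 12.4] 14.0
```

View pics/w_drum.png

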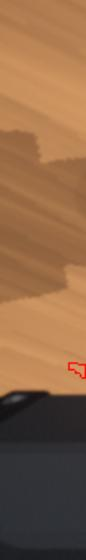

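The move was refused because every row needs all its keys, so that crop shows only bench and gripper. I'll send it again.

Request:
drive_tool([
  {"x": 285,"y": -266,"z": 0,"rx": 0,"ry": 0,"rz": -0.629,"fingers": -1},
  {"x": 285,"y": -266,"z": 0,"rx": 0,"ry": 0,"rz": -0.629,"fingers": -1},
  {"x": 285,"y": -266,"z": 0,"rx": 0,"ry": 0,"rz": -0.629,"fingers": -1},
  {"x": 285,"y": -266,"z": 0,"rx": 0,"ry": 0,"rz": -0.629,"fingers": -1},
  {"x": 285,"y": -266,"z": 0,"rx": 0,"ry": 0,"rz": -0.629,"fingers": -1},
  {"x": 285,"y": -266,"z": 30,"rx": 0,"ry": 0,"rz": -0.629,"fingers": -1},
  {"x": 285,"y": -266,"z": 30,"rx": 0,"ry": 0,"rz": -0.629,"fingers": -1},
  {"x": 285,"y": -266,"z": 30,"rx": 0,"ry": 0,"rz": -0.629,"fingers": -1},
  {"x": 285,"y": -266,"z": 30,"rx": 0,"ry": 0,"rz": -0.629,"fingers": -1},
])

```text
time_s: 1.48
tool_pos: [0.424, -0.2222, 0.201]
tool_rot: [179.9, 0.0, 61.9]
force: [0.3, -0.0, -0.1]
grip_width: 0.0871
grasp_force: 0.0
```

```bash
python3 look.py drum 424 -221
```

```text
255.37852760497583 175.62497743241767
drum [ 425.8 -222.6] [55.6 49.7] 61.9
```

View pics/w_drum.png

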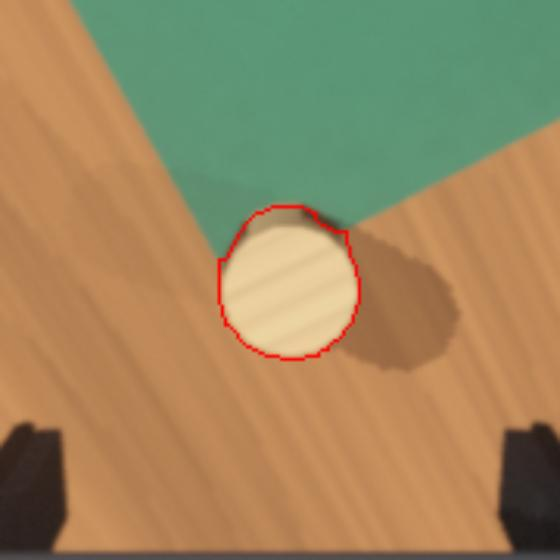

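The wrist crop shows the drum's top face as a circle, plus about 6 mm of its side towards the camera. Allowing for that, the centre is about (424,-225).

```bash
python3 -c "
from h import *
go(424.4,-225.2,20,62)"
```

```text
move [ -2.1   1.5 181.1] rot [ 0.001  0.    -0.003] t 1.52
```

Request:
drive_tool([
  {"x": -2,"y": 1.5,"z": 60,"rx": 0,"ry": 0,"rz": 0,"fingers": -1},
  {"x": -2,"y": 1.5,"z": 120,"rx": 0,"ry": 0,"rz": 0,"fingers": -1},
  {"x": -2,"y": 1.5,"z": 160,"rx": 0,"ry": 0,"rz": 0,"fingers": -1},
  {"x": -2,"y": 1.5,"z": 181,"rx": 0,"ry": 0,"rz": 0,"fingers": -1},
  {"x": -2,"y": 1.5,"z": 181,"rx": 0,"ry": 0,"rz": 0,"fingers": -1},
  {"x": -2,"y": 1.5,"z": 181,"rx": 0,"ry": 0,"rz": 0,"fingers": 1},
  {"x": -2,"y": 1.5,"z": 181,"rx": 0,"ry": 0,"rz": 0,"fingers": 1},
  {"x": -2,"y": 1.5,"z": 181,"rx": 0,"ry": 0,"rz": 0,"fingers": 1},
  {"x": -2,"y": 1.5,"z": 181,"rx": 0,"ry": 0,"rz": 0,"fingers": 1},
  {"x": -2,"y": 1.5,"z": 181,"rx": 0,"ry": 0,"rz": 0,"fingers": 1},
  {"x": -2,"y": 1.5,"z": 181,"rx": 0,"ry": 0,"rz": 0,"fingers": 1},
  {"x": -2,"y": 1.5,"z": 150,"rx": 0,"ry": 0,"rz": 0,"fingers": 1},
  {"x": -2,"y": 1.5,"z": 110,"rx": 0,"ry": 0,"rz": 0,"fingers": 1},
  {"x": -2,"y": 1.5,"z": 70,"rx": 0,"ry": 0,"rz": 0,"fingers": 1},
  {"x": -2,"y": 1.5,"z": 30,"rx": 0,"ry": 0,"rz": 0,"fingers": 1},
  {"x": -2,"y": 1.5,"z": 0,"rx": 0,"ry": 0,"rz": 0,"fingers": 1},
  {"x": -2,"y": 1.5,"z": 0,"rx": 0,"ry": 0,"rz": 0,"fingers": 1},
], force=20)

```text
time_s: 3.65
tool_pos: [0.426, -0.2237, 0.2027]
tool_rot: [179.7, 0.0, 62.0]
force: [0.1, -0.4, -1.0]
grip_width: 0.0465
grasp_force: 20.0
```

```bash
python3 -c "
from h import *
go(600,-225,200,62); go(665,-140,200,62)"
```

```text
move [ 80.6 154.2   3.4] rot [ 0.005  0.001 -0.   ] t 3.65
move [186.2 171.7   3.4] rot [ 0.005  0.001 -0.   ] t 3.65
```

Request:
drive_tool([
  {"x": 95,"y": 172,"z": 3,"rx": 0,"ry": 0,"rz": 0,"fingers": 1},
  {"x": 95,"y": 172,"z": 3,"rx": 0,"ry": 0,"rz": 0,"fingers": 1},
  {"x": 95,"y": 172,"z": 3,"rx": 0,"ry": 0,"rz": 0,"fingers": 1},
  {"x": 95,"y": 172,"z": 3,"rx": 0,"ry": 0,"rz": 0,"fingers": 1},
  {"x": 95,"y": 172,"z": 3,"rx": 0,"ry": 0,"rz": 0,"fingers": 1},
  {"x": 95,"y": 172,"z": 3,"rx": 0,"ry": 0,"rz": 0,"fingers": 1},
])

```text
time_s: 4.4
tool_pos: [0.6196, -0.2205, 0.1973]
tool_rot: [-179.9, 0.1, 61.9]
force: [0.1, 0.6, -1.7]
grip_width: 0.0462
grasp_force: 20.0
```

```bash
python3 look.py prd 665 -140 110
```

```text
258.20437223289315 88.30378624101499Traceback (most recent call last):
  File "look.py", line 7, in <module>
    p,wh,a=meas(c,n,u,v,r,z=z,pic=f'w_{n}.png');print(n,p.round(1),wh.round(1),round(a,1))
           ~~~~^^^^^^^^^^^^^^^^^^^^^^^^^^^^^^^^
  File "h.py", line 27, in meas
    q=max(cs,key=cv2.contourArea)[:,0,:]
      ~~~^^^^^^^^^^^^^^^^^^^^^^^^
ValueError: max() iterable argument is empty
```

```bash
python3 -c "
from h import *
c=cam('wrist','w1.png');h=cv2.cvtColor(c['image'],cv2.COLOR_RGB2HSV)
print(h[20:190:12,258].tolist()); print(h[70,150:400:14].tolist())"
```

```text
[[52, 56, 159], [73, 93, 161], [74, 93, 161], [12, 138, 148], [13, 140, 148], [12, 138, 150], [12, 139, 150], [12, 139, 150], [12, 139, 150], [72, 92, 130], [74, 95, 161], [73, 92, 161], [73, 90, 161], [15, 129, 201], [14, 131, 208]]
[[75, 98, 161], [74, 100, 161], [74, 100, 161], [74, 98, 161], [74, 96, 156], [74, 97, 155], [13, 132, 139], [12, 136, 141], [12, 141, 147], [12, 142, 149], [13, 139, 160], [14, 134, 200], [14, 137, 196], [14, 132, 206], [14, 133, 205], [14, 131, 214], [14, 135, 204], [14, 134, 203]]
```

View pics/w1.png

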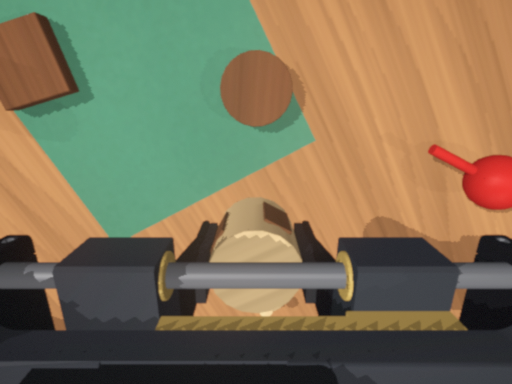

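The wrist view shows the drum upright in the grip at (255,250), the round plinth at (257,88) and the square plinth at (30,62). Plinth brightness here is about 150, so I'll raise that limit for this camera.

```bash
sed -i "s/h\[...,2\]<135)/h[...,2]<DV)/; s/^def meas/DV=135\ndef meas/" h.py; sed -i "s/^n,x,y/import h; h.DV=174\nn,x,y/" look.py
python3 look.py prd 665 -140 60; cp pics/w_prd.png pics/w_prd1.png; python3 -c "
from h import *
go(663,-138,200,62)"
```

```text
257.57313052078547 88.29137327086669
prd [ 666.7 -140. ] [78.2 85.8] 88.9
move [93.2 -1.1 -1.7] rot [ 0.001  0.001 -0.001] t 4.55
```

View pics/w_prd1.png

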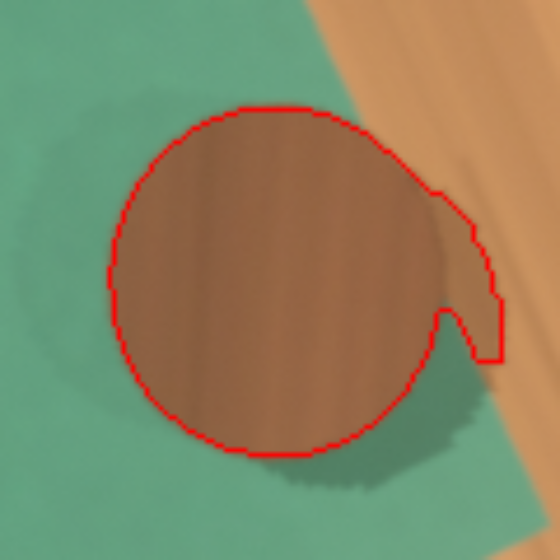

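```bash
python3 -c "
from h import *
c=cam('wrist');p=ray(c,256.4,88.4,.02)*1000;print(p)
go(p[0],p[1],41,62)"
```

```text
[ 664.09342412 -139.46262762   20.        ]
move [ 92.4   0.3 157.3] rot [ 0.001  0.001 -0.001] t 4.6
```

Request:
drive_tool([
  {"x": 50,"y": 0,"z": 0,"rx": 0,"ry": 0,"rz": 0,"fingers": 1},
  {"x": 92,"y": 0,"z": 20,"rx": 0,"ry": 0,"rz": 0,"fingers": 1},
  {"x": 92,"y": 0,"z": 70,"rx": 0,"ry": 0,"rz": 0,"fingers": 1},
  {"x": 92,"y": 0,"z": 110,"rx": 0,"ry": 0,"rz": 0,"fingers": 1},
  {"x": 92,"y": 0,"z": 140,"rx": 0,"ry": 0,"rz": 0,"fingers": 1},
  {"x": 92,"y": 0,"z": 150,"rx": 0,"ry": 0,"rz": 0,"fingers": 1},
  {"x": 92,"y": 0,"z": 155,"rx": 0,"ry": 0,"rz": 0,"fingers": 1},
  {"x": 92,"y": 0,"z": 157,"rx": 0,"ry": 0,"rz": 0,"fingers": 1},
  {"x": 92,"y": 0,"z": 157,"rx": 0,"ry": 0,"rz": 0,"fingers": 1},
  {"x": 92,"y": 0,"z": 157,"rx": 0,"ry": 0,"rz": 0,"fingers": 1},
])

```text
time_s: 5.85
tool_pos: [0.6649, -0.1389, 0.0415]
tool_rot: [179.9, -0.0, 62.0]
force: [0.3, 0.2, -0.8]
grip_width: 0.0465
grasp_force: 20.0
```

Now 1 mm further down, release, and rise.

Request:
drive_tool([
  {"x": 0,"y": 0,"z": 1,"rx": 0,"ry": 0,"rz": 0,"fingers": 1},
  {"x": 0,"y": 0,"z": 1,"rx": 0,"ry": 0,"rz": 0,"fingers": 0},
  {"x": 0,"y": 0,"z": 1,"rx": 0,"ry": 0,"rz": 0,"fingers": -0.5},
  {"x": 0,"y": 0,"z": 1,"rx": 0,"ry": 0,"rz": 0,"fingers": -1},
  {"x": 0,"y": 0,"z": 1,"rx": 0,"ry": 0,"rz": 0,"fingers": -1},
  {"x": 0,"y": 0,"z": 1,"rx": 0,"ry": 0,"rz": 0,"fingers": -1},
  {"x": 0,"y": 0,"z": -30,"rx": 0,"ry": 0,"rz": 0,"fingers": -1},
  {"x": 0,"y": 0,"z": -80,"rx": 0,"ry": 0,"rz": 0,"fingers": -1},
  {"x": 0,"y": 0,"z": -130,"rx": 0,"ry": 0,"rz": 0,"fingers": -1},
  {"x": 0,"y": 0,"z": -160,"rx": 0,"ry": 0,"rz": 0,"fingers": -1},
  {"x": 0,"y": 0,"z": -160,"rx": 0,"ry": 0,"rz": 0,"fingers": -1},
  {"x": 0,"y": 0,"z": -160,"rx": 0,"ry": 0,"rz": 0,"fingers": -1},
])

```text
time_s: 7.35
tool_pos: [0.6637, -0.1388, 0.1994]
tool_rot: [-179.9, 0.0, 62.0]
force: [-0.3, 0.1, 0.3]
grip_width: 0.087
grasp_force: 0.0
```

```bash
python3 look.py drum 664 -139 90 70; python3 -c "
from h import *
go(547,-385,190,62)"
```

```text
256.52001295667293 182.03145788095293
drum [ 663.8 -137.6] [50.9 53.4] 21.3
move [-272.    12.9    9. ] rot [-0.003  0.001 -0.   ] t 7.4
```

View pics/w_drum.png

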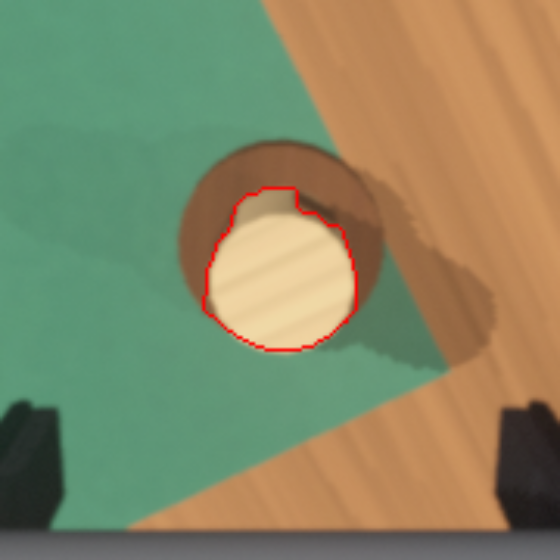

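The drum stands upright on the round plinth, top-face centre at about (256.7,182.4), which gives (664,-139), centred. Next the cap.

Request:
drive_tool([
  {"x": -272,"y": 13,"z": 9,"rx": 0,"ry": 0,"rz": 0,"fingers": -1},
  {"x": -272,"y": 13,"z": 9,"rx": 0,"ry": 0,"rz": 0,"fingers": -1},
  {"x": -272,"y": 13,"z": 9,"rx": 0,"ry": 0,"rz": 0,"fingers": -1},
  {"x": -272,"y": 13,"z": 9,"rx": 0,"ry": 0,"rz": 0,"fingers": -1},
  {"x": -272,"y": 13,"z": 9,"rx": 0,"ry": 0,"rz": 0,"fingers": -1},
  {"x": -272,"y": 13,"z": 9,"rx": 0,"ry": 0,"rz": 0,"fingers": -1},
  {"x": -272,"y": 13,"z": 9,"rx": 0,"ry": 0,"rz": 0,"fingers": -1},
])

```text
time_s: 8.28
tool_pos: [0.5496, -0.3818, 0.191]
tool_rot: [-180.0, -0.1, 62.2]
force: [-0.0, 0.2, -0.7]
grip_width: 0.0873
grasp_force: 0.0
```

```bash
python3 look.py cap 547 -385 90; python3 -c "
from h import *
c=cam('wrist');print(proj(c,[.547,-.385,.044]));go(547,-385,190,62)"
```

```text
255.36974554602403 173.26491586234744
cap [ 545.5 -385.8] [69.8 70.2] 15.2
[255.11569144 181.708626  ]
move [-4.2 -1.   1.5] rot [-0.    -0.002  0.004] t 8.38
```

View pics/w_cap.png

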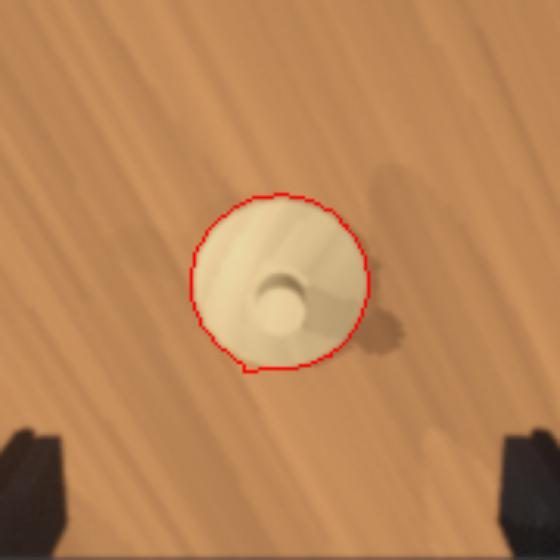

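The crop shows the cap circle with the knob centred at crop (281,312). That puts the cap at about (546,-386).

```bash
python3 -c "
from h import *
go(546,-386,33,62)"
```

```text
move [ -5.8  -1.5 158.5] rot [-0.    -0.002  0.004] t 8.38
```

Request:
drive_tool([
  {"x": -6,"y": -1.5,"z": 60,"rx": 0,"ry": 0,"rz": 0,"fingers": -1},
  {"x": -6,"y": -1.5,"z": 110,"rx": 0,"ry": 0,"rz": 0,"fingers": -0.5},
  {"x": -6,"y": -1.5,"z": 145,"rx": 0,"ry": 0,"rz": 0,"fingers": -0.2},
  {"x": -6,"y": -1.5,"z": 158,"rx": 0,"ry": 0,"rz": 0,"fingers": 0},
  {"x": -6,"y": -1.5,"z": 158,"rx": 0,"ry": 0,"rz": 0,"fingers": 0},
  {"x": -6,"y": -1.5,"z": 158,"rx": 0,"ry": 0,"rz": 0,"fingers": 1},
  {"x": -6,"y": -1.5,"z": 158,"rx": 0,"ry": 0,"rz": 0,"fingers": 1},
  {"x": -6,"y": -1.5,"z": 158,"rx": 0,"ry": 0,"rz": 0,"fingers": 1},
  {"x": -6,"y": -1.5,"z": 158,"rx": 0,"ry": 0,"rz": 0,"fingers": 1},
  {"x": -6,"y": -1.5,"z": 158,"rx": 0,"ry": 0,"rz": 0,"fingers": 1},
  {"x": -6,"y": -1.5,"z": 158,"rx": 0,"ry": 0,"rz": 0,"fingers": 1},
  {"x": -6,"y": -1.5,"z": 140,"rx": 0,"ry": 0,"rz": 0,"fingers": 1},
  {"x": -6,"y": -1.5,"z": 100,"rx": 0,"ry": 0,"rz": 0,"fingers": 1},
  {"x": -6,"y": -1.5,"z": 60,"rx": 0,"ry": 0,"rz": 0,"fingers": 1},
  {"x": -6,"y": -1.5,"z": 10,"rx": 0,"ry": 0,"rz": 0,"fingers": 1},
  {"x": -6,"y": -1.5,"z": 0,"rx": 0,"ry": 0,"rz": 0,"fingers": 1},
  {"x": -6,"y": -1.5,"z": 0,"rx": 0,"ry": 0,"rz": 0,"fingers": 1},
], force=20)

```text
time_s: 10.5
tool_pos: [0.5442, -0.3897, 0.1926]
tool_rot: [179.9, 0.0, 62.0]
force: [-0.7, 0.1, -2.1]
grip_width: 0.0173
grasp_force: 20.0
```

```bash
python3 -c "
from h import *
go(664,-139,190,62)"
```

```text
move [277.6 -12.    2.5] rot [ 0.002  0.    -0.   ] t 10.5
```

Measured while still settling, so the grasp is about 4 mm short along tool x. I'll compensate when placing.

Request:
drive_tool([
  {"x": 273,"y": -12,"z": 0,"rx": 0,"ry": 0,"rz": 0,"fingers": 1},
  {"x": 273,"y": -12,"z": 0,"rx": 0,"ry": 0,"rz": 0,"fingers": 1},
  {"x": 273,"y": -12,"z": 0,"rx": 0,"ry": 0,"rz": 0,"fingers": 1},
  {"x": 273,"y": -12,"z": 0,"rx": 0,"ry": 0,"rz": 0,"fingers": 1},
  {"x": 273,"y": -12,"z": 0,"rx": 0,"ry": 0,"rz": 0,"fingers": 1},
  {"x": 273,"y": -12,"z": 0,"rx": 0,"ry": 0,"rz": 0,"fingers": 1},
  {"x": 273,"y": -12,"z": 0,"rx": 0,"ry": 0,"rz": 0,"fingers": 1},
  {"x": 273,"y": -12,"z": 0,"rx": 0,"ry": 0,"rz": 0,"fingers": 1},
  {"x": 273,"y": -12,"z": 0,"rx": 0,"ry": 0,"rz": 0,"fingers": 1},
])

```text
time_s: 11.62
tool_pos: [0.661, -0.145, 0.1916]
tool_rot: [180.0, 0.0, 61.8]
force: [0.0, 0.2, -1.3]
grip_width: 0.0175
grasp_force: 20.0
```

```bash
python3 -c "
from h import *
go(662,-142.8,104,62)
c=cam('side');u,v=proj(c,[.664,-.139,.1]).astype(int);cv2.imwrite('pics/s1.png',cv2.resize(c['image'][v-60:v+60,u-60:u+60,::-1],None,fx=4,fy=4))"
```

```text
move [ 2.5 -0.2 87.6] rot [ 0.     0.001 -0.003] t 11.62
```

View pics/s1.png

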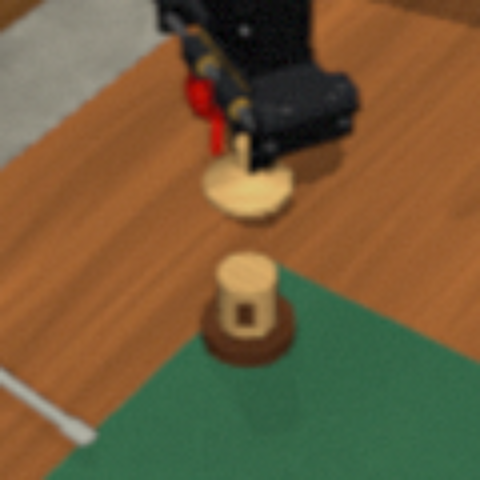

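The side crop shows the cap held level at (248,188), right above the drum at (247,275). Lowering.

Request:
drive_tool([
  {"x": 2,"y": 0,"z": 40,"rx": 0,"ry": 0,"rz": 0,"fingers": 1},
  {"x": 2,"y": 0,"z": 70,"rx": 0,"ry": 0,"rz": 0,"fingers": 1},
  {"x": 2,"y": 0,"z": 80,"rx": 0,"ry": 0,"rz": 0,"fingers": 1},
  {"x": 2,"y": 0,"z": 85,"rx": 0,"ry": 0,"rz": 0,"fingers": 1},
  {"x": 2,"y": 0,"z": 87,"rx": 0,"ry": 0,"rz": 0,"fingers": 1},
  {"x": 2,"y": 0,"z": 87,"rx": 0,"ry": 0,"rz": 0,"fingers": 1},
  {"x": 2,"y": 0,"z": 87,"rx": 0,"ry": 0,"rz": 0,"fingers": 1},
  {"x": 2,"y": 0,"z": 87,"rx": 0,"ry": 0,"rz": 0,"fingers": 1},
])

```text
time_s: 12.68
tool_pos: [0.6627, -0.1413, 0.1051]
tool_rot: [180.0, -0.0, 62.0]
force: [-0.7, -0.9, -0.8]
grip_width: 0.0175
grasp_force: 20.0
```

Request:
drive_tool([
  {"x": 0,"y": 0,"z": 1,"rx": 0,"ry": 0,"rz": 0,"fingers": 1},
  {"x": 0,"y": 0,"z": 1.5,"rx": 0,"ry": 0,"rz": 0,"fingers": 1},
  {"x": 0,"y": 0,"z": 1.5,"rx": 0,"ry": 0,"rz": 0,"fingers": 1},
  {"x": 0,"y": 0,"z": 1.5,"rx": 0,"ry": 0,"rz": 0,"fingers": 1},
])

```text
time_s: 13.18
tool_pos: [0.6628, -0.1413, 0.1042]
tool_rot: [179.9, -0.0, 62.0]
force: [-1.8, 0.4, 5.1]
grip_width: 0.0177
grasp_force: 20.0
```

Contact (5 N up). Release, rise.

Request:
drive_tool([
  {"x": 0,"y": 0,"z": 0,"rx": 0,"ry": 0,"rz": 0,"fingers": 0.4},
  {"x": 0,"y": 0,"z": 0,"rx": 0,"ry": 0,"rz": 0,"fingers": 0.2},
  {"x": 0,"y": 0,"z": 0,"rx": 0,"ry": 0,"rz": 0,"fingers": 0},
  {"x": 0,"y": 0,"z": 0,"rx": 0,"ry": 0,"rz": 0,"fingers": 0},
  {"x": 0,"y": 0,"z": -30,"rx": 0,"ry": 0,"rz": 0,"fingers": 0},
  {"x": 0,"y": 0,"z": -70,"rx": 0,"ry": 0,"rz": 0,"fingers": -1},
  {"x": 0,"y": 0,"z": -110,"rx": 0,"ry": 0,"rz": 0,"fingers": -1},
  {"x": 0,"y": 0,"z": -140,"rx": 0,"ry": 0,"rz": 0,"fingers": -1},
  {"x": 0,"y": 0,"z": -140,"rx": 0,"ry": 0,"rz": 0,"fingers": -1},
  {"x": 0,"y": 0,"z": -140,"rx": 0,"ry": 0,"rz": 0,"fingers": -1},
  {"x": 0,"y": 0,"z": -140,"rx": 0,"ry": 0,"rz": 0,"fingers": -1},
])

```text
time_s: 14.55
tool_pos: [0.6617, -0.1412, 0.2412]
tool_rot: [-179.8, 0.1, 62.0]
force: [0.4, -0.8, -0.6]
grip_width: 0.0858
grasp_force: 0.0
```

```bash
python3 look.py cap 664 -139 90 77; python3 -c "
from h import *
go(439,212,200,135)"
```

```text
257.2363993317696 170.97600626425324
cap [ 665.4 -137. ] [67.6 69. ] 62.1
move [ 207.3 -362.5   42.1] rot [-3.000e-03 -1.000e-03 -1.274e+00] t 14.6
```

The cap sits at (665,-137), within about 3 mm of the drum centre. Next the large storey.

```bash
python3 -c "
from h import *
go(439,212,200,45)
c=cam('side');print(ray(c,380*.64,540*.64,.04),ray(c,376*.64,500*.64,.205))"
```

```text
move [ 207.3 -362.5   42.1] rot [-0.002  0.001  0.296] t 14.6
[0.2971567  0.39567061 0.04      ] [0.29212879 0.40372476 0.205     ]
```

Request:
drive_tool([
  {"x": 207,"y": -362,"z": 0,"rx": 0,"ry": 0,"rz": 0.296,"fingers": -1},
  {"x": 207,"y": -362,"z": 0,"rx": 0,"ry": 0,"rz": 0.296,"fingers": -1},
  {"x": 207,"y": -362,"z": 0,"rx": 0,"ry": 0,"rz": 0.296,"fingers": -1},
  {"x": 207,"y": -362,"z": 0,"rx": 0,"ry": 0,"rz": 0.296,"fingers": -1},
  {"x": 207,"y": -362,"z": 0,"rx": 0,"ry": 0,"rz": 0.296,"fingers": -1},
  {"x": 207,"y": -362,"z": 42,"rx": 0,"ry": 0,"rz": 0.296,"fingers": -1},
  {"x": 207,"y": -362,"z": 42,"rx": 0,"ry": 0,"rz": 0.296,"fingers": -1},
  {"x": 207,"y": -362,"z": 42,"rx": 0,"ry": 0,"rz": 0.296,"fingers": -1},
  {"x": 207,"y": -362,"z": 42,"rx": 0,"ry": 0,"rz": 0.296,"fingers": -1},
  {"x": 207,"y": -362,"z": 42,"rx": 0,"ry": 0,"rz": 0.296,"fingers": -1},
  {"x": 207,"y": -362,"z": 42,"rx": 0,"ry": 0,"rz": 0.296,"fingers": -1},
])

```text
time_s: 16.02
tool_pos: [0.4409, 0.2106, 0.2012]
tool_rot: [180.0, -0.0, 44.9]
force: [-0.6, -0.1, -0.7]
grip_width: 0.0873
grasp_force: 0.0
```

```bash
python3 look.py large 439 212 90; python3 -c "
from h import *
go(439,212,24,45)"
```

```text
253.74238292447083 174.57632378318553
large [426.9 201.6] [120.5  66.3] 43.6
move [ -0.5  -2.1 177.2] rot [ 0.    -0.    -0.001] t 16.07
```

View pics/w_large.png

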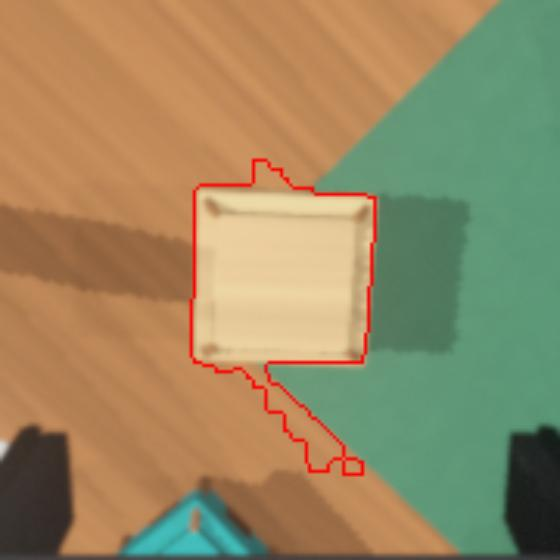

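The crop shows the large storey's eave with its centre at crop (282,276) and about 2° clockwise. The turquoise look-alike at the bottom edge is clear of the fingers.

Request:
drive_tool([
  {"x": 1,"y": -2,"z": 60,"rx": 0,"ry": 0,"rz": 0.035,"fingers": -1},
  {"x": 1,"y": -2,"z": 120,"rx": 0,"ry": 0,"rz": 0.035,"fingers": -1},
  {"x": 1,"y": -2,"z": 160,"rx": 0,"ry": 0,"rz": 0.035,"fingers": -1},
  {"x": 1,"y": -2,"z": 177,"rx": 0,"ry": 0,"rz": 0.035,"fingers": -1},
  {"x": 1,"y": -2,"z": 177,"rx": 0,"ry": 0,"rz": 0.035,"fingers": -1},
  {"x": 1,"y": -2,"z": 177,"rx": 0,"ry": 0,"rz": 0.035,"fingers": 1},
  {"x": 1,"y": -2,"z": 177,"rx": 0,"ry": 0,"rz": 0.035,"fingers": 1},
  {"x": 1,"y": -2,"z": 177,"rx": 0,"ry": 0,"rz": 0.035,"fingers": 1},
  {"x": 1,"y": -2,"z": 177,"rx": 0,"ry": 0,"rz": 0.035,"fingers": 1},
  {"x": 1,"y": -2,"z": 177,"rx": 0,"ry": 0,"rz": 0.035,"fingers": 1},
  {"x": 1,"y": -2,"z": 150,"rx": 0,"ry": 0,"rz": 0.035,"fingers": 1},
  {"x": 1,"y": -2,"z": 110,"rx": 0,"ry": 0,"rz": 0.035,"fingers": 1},
  {"x": 1,"y": -2,"z": 60,"rx": 0,"ry": 0,"rz": 0.035,"fingers": 1},
  {"x": 1,"y": -2,"z": 20,"rx": 0,"ry": 0,"rz": 0.035,"fingers": 1},
  {"x": 1,"y": -2,"z": 0,"rx": 0,"ry": 0,"rz": 0.035,"fingers": 1},
  {"x": 1,"y": -2,"z": 0,"rx": 0,"ry": 0,"rz": 0.035,"fingers": 1},
  {"x": 1,"y": -2,"z": 0,"rx": 0,"ry": 0,"rz": 0.035,"fingers": 1},
], force=20)

```text
time_s: 18.2
tool_pos: [0.4386, 0.2132, 0.1997]
tool_rot: [-180.0, 0.1, 43.0]
force: [0.3, 0.2, -1.4]
grip_width: 0.0636
grasp_force: 20.0
```

```bash
python3 -c "
from h import *
go(432,-90,200,77.6)"
```

```text
move [-2.117e+02  2.172e+02 -1.000e-01] rot [-0.001  0.002 -0.604] t 18.2
```

Request:
drive_tool([
  {"x": -212,"y": 217,"z": 0,"rx": 0,"ry": 0,"rz": -0.604,"fingers": 1},
  {"x": -212,"y": 217,"z": 0,"rx": 0,"ry": 0,"rz": -0.604,"fingers": 1},
  {"x": -212,"y": 217,"z": 0,"rx": 0,"ry": 0,"rz": -0.604,"fingers": 1},
  {"x": -212,"y": 217,"z": 0,"rx": 0,"ry": 0,"rz": -0.604,"fingers": 1},
  {"x": -212,"y": 217,"z": 0,"rx": 0,"ry": 0,"rz": -0.604,"fingers": 1},
  {"x": -212,"y": 217,"z": 0,"rx": 0,"ry": 0,"rz": -0.604,"fingers": 1},
  {"x": -212,"y": 217,"z": 0,"rx": 0,"ry": 0,"rz": -0.604,"fingers": 1},
  {"x": -212,"y": 217,"z": 0,"rx": 0,"ry": 0,"rz": -0.604,"fingers": 1},
  {"x": -212,"y": 217,"z": 0,"rx": 0,"ry": 0,"rz": -0.604,"fingers": 1},
])

```text
time_s: 19.32
tool_pos: [0.4324, -0.0882, 0.2005]
tool_rot: [-179.9, -0.0, 77.8]
force: [0.5, 0.6, -2.3]
grip_width: 0.0637
grasp_force: 20.0
```

```bash
python3 look.py psq 452 2 60;python3 -c "
from h import *
go(452,2,44,77.6)"
```

```text
256.39973302779987 89.03048153703139
psq [451.9   2.2] [78. 79.] 77.8
move [9.240e+01 1.000e-01 1.567e+02] rot [-0.001  0.     0.003] t 19.38
```

View pics/w_psq.png

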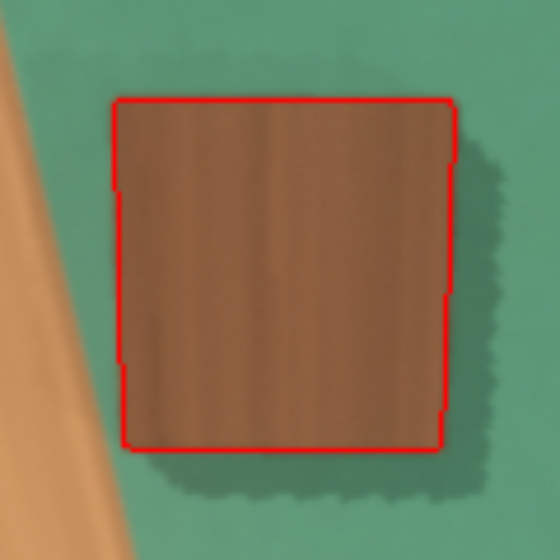

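The crop shows the square plinth cleanly outlined, centre (452,2), yaw 77.8°, matching the tool. Lowering.

Request:
drive_tool([
  {"x": 50,"y": 0,"z": 0,"rx": 0,"ry": 0,"rz": 0,"fingers": 1},
  {"x": 92,"y": 0,"z": 20,"rx": 0,"ry": 0,"rz": 0,"fingers": 1},
  {"x": 92,"y": 0,"z": 60,"rx": 0,"ry": 0,"rz": 0,"fingers": 1},
  {"x": 92,"y": 0,"z": 100,"rx": 0,"ry": 0,"rz": 0,"fingers": 1},
  {"x": 92,"y": 0,"z": 135,"rx": 0,"ry": 0,"rz": 0,"fingers": 1},
  {"x": 92,"y": 0,"z": 150,"rx": 0,"ry": 0,"rz": 0,"fingers": 1},
  {"x": 92,"y": 0,"z": 154,"rx": 0,"ry": 0,"rz": 0,"fingers": 1},
  {"x": 92,"y": 0,"z": 156,"rx": 0,"ry": 0,"rz": 0,"fingers": 1},
  {"x": 92,"y": 0,"z": 156,"rx": 0,"ry": 0,"rz": 0,"fingers": 1},
  {"x": 92,"y": 0,"z": 156,"rx": 0,"ry": 0,"rz": 0,"fingers": 1},
])

```text
time_s: 20.62
tool_pos: [0.4529, 0.0001, 0.0458]
tool_rot: [179.9, 0.0, 77.6]
force: [0.3, -0.2, -1.0]
grip_width: 0.0634
grasp_force: 20.0
```

Request:
drive_tool([
  {"x": 1,"y": 0,"z": 1,"rx": 0,"ry": 0,"rz": 0,"fingers": 1},
  {"x": 1,"y": 0,"z": 1.5,"rx": 0,"ry": 0,"rz": 0,"fingers": 1},
  {"x": 1,"y": 0,"z": 1.5,"rx": 0,"ry": 0,"rz": 0,"fingers": 1},
  {"x": 1,"y": 0,"z": 1.5,"rx": 0,"ry": 0,"rz": 0,"fingers": 1},
])

```text
time_s: 21.12
tool_pos: [0.4529, 0.0006, 0.0449]
tool_rot: [180.0, 0.1, 77.6]
force: [-3.8, -1.9, 9.7]
grip_width: 0.0634
grasp_force: 20.0
```

Request:
drive_tool([
  {"x": 0,"y": 0,"z": 0,"rx": 0,"ry": 0,"rz": 0,"fingers": -0.6},
  {"x": 0,"y": 0,"z": 0,"rx": 0,"ry": 0,"rz": 0,"fingers": -1},
  {"x": 0,"y": 0,"z": 0,"rx": 0,"ry": 0,"rz": 0,"fingers": -1},
  {"x": 0,"y": 0,"z": 0,"rx": 0,"ry": 0,"rz": 0,"fingers": -1},
  {"x": 0,"y": 0,"z": -30,"rx": 0,"ry": 0,"rz": 0,"fingers": -1},
  {"x": 0,"y": 0,"z": -80,"rx": 0,"ry": 0,"rz": 0,"fingers": -1},
  {"x": 0,"y": 0,"z": -130,"rx": 0,"ry": 0,"rz": 0,"fingers": -1},
  {"x": 0,"y": 0,"z": -160,"rx": 0,"ry": 0,"rz": 0,"fingers": -1},
  {"x": 0,"y": 0,"z": -160,"rx": 0,"ry": 0,"rz": 0,"fingers": -1},
  {"x": 0,"y": 0,"z": -160,"rx": 0,"ry": 0,"rz": 0,"fingers": -1},
  {"x": 0,"y": 0,"z": -160,"rx": 0,"ry": 0,"rz": 0,"fingers": -1},
])

```text
time_s: 22.5
tool_pos: [0.4514, 0.0012, 0.202]
tool_rot: [-179.8, 0.0, 77.6]
force: [-0.0, 0.8, 0.3]
grip_width: 0.0869
grasp_force: 0.0
```

```bash
python3 look.py large 452 2 90 60; python3 -c "
from h import *
go(616,146,200,62.8)"
```

```text
256.8334735764155 178.24222761379087
large [451.6   0.7] [65.4 69.7] 77.7
move [176.6 129.6   1.8] rot [-0.003  0.001  0.259] t 22.55
```

Request:
drive_tool([
  {"x": 177,"y": 130,"z": 0,"rx": 0,"ry": 0,"rz": 0.259,"fingers": -1},
  {"x": 177,"y": 130,"z": 0,"rx": 0,"ry": 0,"rz": 0.259,"fingers": -1},
  {"x": 177,"y": 130,"z": 0,"rx": 0,"ry": 0,"rz": 0.259,"fingers": -1},
  {"x": 177,"y": 130,"z": 0,"rx": 0,"ry": 0,"rz": 0.259,"fingers": -1},
  {"x": 177,"y": 130,"z": 0,"rx": 0,"ry": 0,"rz": 0.259,"fingers": -1},
  {"x": 177,"y": 130,"z": 0,"rx": 0,"ry": 0,"rz": 0.259,"fingers": -1},
  {"x": 177,"y": 130,"z": 0,"rx": 0,"ry": 0,"rz": 0.259,"fingers": -1},
  {"x": 177,"y": 130,"z": 0,"rx": 0,"ry": 0,"rz": 0.259,"fingers": -1},
])

```text
time_s: 23.55
tool_pos: [0.617, 0.1451, 0.204]
tool_rot: [179.9, 0.0, 62.7]
force: [0.1, -0.1, -0.3]
grip_width: 0.087
grasp_force: 0.0
```

```bash
python3 look.py middle 616 146 60; python3 -c "
from h import *
go(616,146,21,62.8)"
```

```text
254.64038101320008 172.7647003750871
middle [617.6 147.4] [50.5 49. ] 61.5
move [  0.2  -1.5 183. ] rot [ 0.001  0.    -0.001] t 23.6
```

Request:
drive_tool([
  {"x": 2,"y": -0.7,"z": 60,"rx": 0,"ry": 0,"rz": 0.02,"fingers": -1},
  {"x": 2,"y": -0.7,"z": 120,"rx": 0,"ry": 0,"rz": 0.02,"fingers": -1},
  {"x": 2,"y": -0.7,"z": 165,"rx": 0,"ry": 0,"rz": 0.02,"fingers": -0.8},
  {"x": 2,"y": -0.7,"z": 182,"rx": 0,"ry": 0,"rz": 0.02,"fingers": -0.7},
  {"x": 2,"y": -0.7,"z": 182,"rx": 0,"ry": 0,"rz": 0.02,"fingers": -0.7},
  {"x": 2,"y": -0.7,"z": 182,"rx": 0,"ry": 0,"rz": 0.02,"fingers": 1},
  {"x": 2,"y": -0.7,"z": 182,"rx": 0,"ry": 0,"rz": 0.02,"fingers": 1},
  {"x": 2,"y": -0.7,"z": 182,"rx": 0,"ry": 0,"rz": 0.02,"fingers": 1},
  {"x": 2,"y": -0.7,"z": 182,"rx": 0,"ry": 0,"rz": 0.02,"fingers": 1},
  {"x": 2,"y": -0.7,"z": 182,"rx": 0,"ry": 0,"rz": 0.02,"fingers": 1},
  {"x": 2,"y": -0.7,"z": 150,"rx": 0,"ry": 0,"rz": 0.02,"fingers": 1},
  {"x": 2,"y": -0.7,"z": 110,"rx": 0,"ry": 0,"rz": 0.02,"fingers": 1},
  {"x": 2,"y": -0.7,"z": 60,"rx": 0,"ry": 0,"rz": 0.02,"fingers": 1},
  {"x": 2,"y": -0.7,"z": 20,"rx": 0,"ry": 0,"rz": 0.02,"fingers": 1},
  {"x": 2,"y": -0.7,"z": 0,"rx": 0,"ry": 0,"rz": 0.02,"fingers": 1},
  {"x": 2,"y": -0.7,"z": 0,"rx": 0,"ry": 0,"rz": 0.02,"fingers": 1},
  {"x": 2,"y": -0.7,"z": 0,"rx": 0,"ry": 0,"rz": 0.02,"fingers": 1},
], force=20)

```text
time_s: 25.72
tool_pos: [0.6166, 0.1478, 0.2012]
tool_rot: [-179.9, 0.1, 61.6]
force: [0.2, -0.6, -0.1]
grip_width: 0.0496
grasp_force: 20.0
```

```bash
python3 -c "
from h import *
go(452,1,200,77.7)"
```

```text
move [-207.4  -75.1    1.9] rot [-0.003  0.002 -0.28 ] t 25.73
```

Request:
drive_tool([
  {"x": -207,"y": -75,"z": 0,"rx": 0,"ry": 0,"rz": -0.28,"fingers": 1},
  {"x": -207,"y": -75,"z": 0,"rx": 0,"ry": 0,"rz": -0.28,"fingers": 1},
  {"x": -207,"y": -75,"z": 0,"rx": 0,"ry": 0,"rz": -0.28,"fingers": 1},
  {"x": -207,"y": -75,"z": 0,"rx": 0,"ry": 0,"rz": -0.28,"fingers": 1},
  {"x": -207,"y": -75,"z": 0,"rx": 0,"ry": 0,"rz": -0.28,"fingers": 1},
  {"x": -207,"y": -75,"z": 40,"rx": 0,"ry": 0,"rz": -0.28,"fingers": 1},
  {"x": -207,"y": -75,"z": 80,"rx": 0,"ry": 0,"rz": -0.28,"fingers": 1},
  {"x": -207,"y": -75,"z": 100,"rx": 0,"ry": 0,"rz": -0.28,"fingers": 1},
  {"x": -207,"y": -75,"z": 105,"rx": 0,"ry": 0,"rz": -0.28,"fingers": 1},
  {"x": -207,"y": -75,"z": 105,"rx": 0,"ry": 0,"rz": -0.28,"fingers": 1},
  {"x": -207,"y": -75,"z": 105,"rx": 0,"ry": 0,"rz": -0.28,"fingers": 1},
  {"x": -207,"y": -75,"z": 105,"rx": 0,"ry": 0,"rz": -0.28,"fingers": 1},
])

```text
time_s: 27.22
tool_pos: [0.4539, 0.0018, 0.0993]
tool_rot: [179.9, 0.0, 77.7]
force: [-0.2, 0.3, -0.5]
grip_width: 0.0496
grasp_force: 20.0
```

```bash
python3 -c "
from h import *
go(452,1,87,77.7)
c=cam('side');u,v=proj(c,[.452,.0,.08]).astype(int);cv2.imwrite('pics/s2.png',cv2.resize(c['image'][v-60:v+60,u-60:u+60,::-1],None,fx=4,fy=4))"
```

```text
move [-1.2 -1.7 12.3] rot [ 0.002  0.    -0.   ] t 27.23
```

View pics/s2.png

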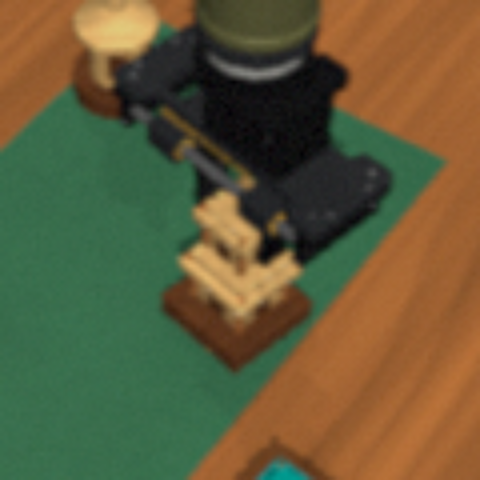

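The side crop shows the middle storey square over the large one at (240,230). The large storey stands square on the plinth at (240,290). Lowering to contact.

Request:
drive_tool([
  {"x": -1,"y": -1,"z": 6,"rx": 0,"ry": 0,"rz": 0,"fingers": 1},
  {"x": -1,"y": -1,"z": 10,"rx": 0,"ry": 0,"rz": 0,"fingers": 1},
  {"x": -1,"y": -1,"z": 12,"rx": 0,"ry": 0,"rz": 0,"fingers": 1},
  {"x": -1,"y": -1,"z": 12.5,"rx": 0,"ry": 0,"rz": 0,"fingers": 1},
  {"x": -1,"y": -1,"z": 12.5,"rx": 0,"ry": 0,"rz": 0,"fingers": 1},
  {"x": -1,"y": -1,"z": 12.5,"rx": 0,"ry": 0,"rz": 0,"fingers": 1},
])

```text
time_s: 28.02
tool_pos: [0.4519, 0.0009, 0.0875]
tool_rot: [-179.9, 0.1, 77.7]
force: [-6.1, -0.1, 14.8]
grip_width: 0.0496
grasp_force: 20.0
```

Request:
drive_tool([
  {"x": 0,"y": 0,"z": -0.5,"rx": 0,"ry": 0,"rz": 0,"fingers": -0.3},
  {"x": 0,"y": 0,"z": -0.5,"rx": 0,"ry": 0,"rz": 0,"fingers": -0.8},
  {"x": 0,"y": 0,"z": -0.5,"rx": 0,"ry": 0,"rz": 0,"fingers": -1},
  {"x": 0,"y": 0,"z": -0.5,"rx": 0,"ry": 0,"rz": 0,"fingers": -1},
  {"x": 0,"y": 0,"z": -30,"rx": 0,"ry": 0,"rz": 0,"fingers": -1},
  {"x": 0,"y": 0,"z": -80,"rx": 0,"ry": 0,"rz": 0,"fingers": -1},
  {"x": 0,"y": 0,"z": -130,"rx": 0,"ry": 0,"rz": 0,"fingers": -1},
  {"x": 0,"y": 0,"z": -150,"rx": 0,"ry": 0,"rz": 0,"fingers": -1},
  {"x": 0,"y": 0,"z": -150,"rx": 0,"ry": 0,"rz": 0,"fingers": -1},
  {"x": 0,"y": 0,"z": -150,"rx": 0,"ry": 0,"rz": 0,"fingers": -1},
])

```text
time_s: 29.28
tool_pos: [0.4513, 0.001, 0.2347]
tool_rot: [-179.9, 0.0, 77.7]
force: [-1.2, 0.4, 0.0]
grip_width: 0.0873
grasp_force: 0.0
```

```bash
python3 look.py middle 452 1 50 102; python3 -c "
from h import *
go(506,386,200,71.5)"
```

```text
256.9872235795002 181.2941590928906
middle [452.9   7.2] [64.9 61.5] 77.8
move [387.8 -28.5  34.4] rot [-0.003  0.     0.108] t 29.32
```

Request:
drive_tool([
  {"x": 388,"y": -28.5,"z": 0,"rx": 0,"ry": 0,"rz": 0.108,"fingers": -1},
  {"x": 388,"y": -28.5,"z": 0,"rx": 0,"ry": 0,"rz": 0.108,"fingers": -1},
  {"x": 388,"y": -28.5,"z": 0,"rx": 0,"ry": 0,"rz": 0.108,"fingers": -1},
  {"x": 388,"y": -28.5,"z": 0,"rx": 0,"ry": 0,"rz": 0.108,"fingers": -1},
  {"x": 388,"y": -28.5,"z": 0,"rx": 0,"ry": 0,"rz": 0.108,"fingers": -1},
  {"x": 388,"y": -28.5,"z": 0,"rx": 0,"ry": 0,"rz": 0.108,"fingers": -1},
  {"x": 388,"y": -28.5,"z": 34,"rx": 0,"ry": 0,"rz": 0.108,"fingers": -1},
  {"x": 388,"y": -28.5,"z": 34,"rx": 0,"ry": 0,"rz": 0.108,"fingers": -1},
  {"x": 388,"y": -28.5,"z": 34,"rx": 0,"ry": 0,"rz": 0.108,"fingers": -1},
  {"x": 388,"y": -28.5,"z": 34,"rx": 0,"ry": 0,"rz": 0.108,"fingers": -1},
  {"x": 388,"y": -28.5,"z": 34,"rx": 0,"ry": 0,"rz": 0.108,"fingers": -1},
])

```text
time_s: 30.7
tool_pos: [0.5078, 0.3854, 0.2032]
tool_rot: [179.9, -0.0, 71.4]
force: [-0.3, -0.2, -0.2]
grip_width: 0.0871
grasp_force: 0.0
```

```bash
python3 look.py small 506 386 60; python3 -c "
from h import *
go(506,386,18,71.5)"
```

```text
254.09307072576019 172.90403336739362
small [497.  361.7] [ 96. 147.] 71.4
move [ -0.2  -2.1 185. ] rot [ 0.002 -0.001 -0.002] t 30.75
```

Run:
```python
from h import *
c=cam('wrist');im=c['image'];u,v=254,173;r=45
h=cv2.cvtColor(im[v-r:v+r,u-r:u+r],cv2.COLOR_RGB2HSV).astype(int)
for row in (36,45,56): print(h[row,8:82:5].tolist())
for S in (85,95,105,112,118,122,126):
    m=((h[...,1]<S)&(h[...,0]<26)&(h[...,0]>13)&(h[...,2]>70)).astype(np.uint8)
    m=cv2.morphologyEx(cv2.morphologyEx(m,cv2.MORPH_CLOSE,np.ones((7,7))),cv2.MORPH_OPEN,np.ones((5,5)))
    cs,_=cv2.findContours(m,cv2.RETR_EXTERNAL,cv2.CHAIN_APPROX_NONE)
    if not cs: continue
    q=max(cs,key=cv2.contourArea)[:,0,:]
    P=np.array([ray(c,u-r+a,v-r+b,.034)[:2] for a,b in q])*1000
    x=cv2.minAreaRect(P.astype(np.float32)); print(S,np.round(x[0],1),np.round(x[1],1),round(x[2]%90,1))
```

```text
[[13, 139, 163], [14, 140, 162], [14, 139, 158], [14, 137, 169], [16, 116, 184], [18, 86, 232], [19, 80, 247], [19, 79, 251], [19, 83, 243], [19, 81, 246], [19, 90, 212], [13, 138, 170], [14, 138, 177], [14, 138, 177], [14, 139, 174]]
[[15, 131, 214], [15, 131, 208], [14, 132, 207], [14, 132, 207], [16, 117, 211], [19, 85, 234], [19, 82, 240], [19, 92, 210], [18, 98, 182], [19, 84, 238], [20, 80, 241], [14, 139, 176], [14, 137, 175], [14, 137, 179], [14, 138, 176]]
[[15, 132, 216], [14, 132, 215], [15, 133, 209], [14, 132, 207], [15, 119, 217], [16, 116, 195], [19, 88, 219], [19, 86, 225], [19, 81, 245], [19, 87, 232], [17, 112, 182], [13, 138, 170], [14, 138, 175], [14, 137, 173], [14, 137, 181]]
85 [507.5 387.9] [21.4 30.2] 71.5
95 [506.3 387.7] [34.6 34.9] 70.5
105 [505.8 388.3] [35.7 36.3] 71.4
112 [506.  388.8] [36.8 36.4] 71.4
118 [505.9 388.5] [38.2 38.1] 70.4
122 [506.  388.5] [38.2 38.4] 70.4
126 [505.9 388.8] [39.2 38.7] 71.4
```

Request:
drive_tool([
  {"x": 2,"y": -2.5,"z": 60,"rx": 0,"ry": 0,"rz": 0,"fingers": -1},
  {"x": 2,"y": -2.5,"z": 120,"rx": 0,"ry": 0,"rz": 0,"fingers": -1},
  {"x": 2,"y": -2.5,"z": 165,"rx": 0,"ry": 0,"rz": 0,"fingers": -0.7},
  {"x": 2,"y": -2.5,"z": 184,"rx": 0,"ry": 0,"rz": 0,"fingers": -0.5},
  {"x": 2,"y": -2.5,"z": 184,"rx": 0,"ry": 0,"rz": 0,"fingers": -0.5},
  {"x": 2,"y": -2.5,"z": 184,"rx": 0,"ry": 0,"rz": 0,"fingers": 1},
  {"x": 2,"y": -2.5,"z": 184,"rx": 0,"ry": 0,"rz": 0,"fingers": 1},
  {"x": 2,"y": -2.5,"z": 184,"rx": 0,"ry": 0,"rz": 0,"fingers": 1},
  {"x": 2,"y": -2.5,"z": 184,"rx": 0,"ry": 0,"rz": 0,"fingers": 1},
  {"x": 2,"y": -2.5,"z": 184,"rx": 0,"ry": 0,"rz": 0,"fingers": 1},
  {"x": 2,"y": -2.5,"z": 184,"rx": 0,"ry": 0,"rz": 0,"fingers": 1},
  {"x": 2,"y": -2.5,"z": 150,"rx": 0,"ry": 0,"rz": 0,"fingers": 1},
  {"x": 2,"y": -2.5,"z": 110,"rx": 0,"ry": 0,"rz": 0,"fingers": 1},
  {"x": 2,"y": -2.5,"z": 60,"rx": 0,"ry": 0,"rz": 0,"fingers": 1},
  {"x": 2,"y": -2.5,"z": 10,"rx": 0,"ry": 0,"rz": 0,"fingers": 1},
  {"x": 2,"y": -2.5,"z": -40,"rx": 0,"ry": 0,"rz": 0,"fingers": 1},
  {"x": 2,"y": -2.5,"z": -40,"rx": 0,"ry": 0,"rz": 0,"fingers": 1},
  {"x": 2,"y": -2.5,"z": -40,"rx": 0,"ry": 0,"rz": 0,"fingers": 1},
  {"x": 2,"y": -2.5,"z": -40,"rx": 0,"ry": 0,"rz": 0,"fingers": 1},
], force=20)

```text
time_s: 33.17
tool_pos: [0.5048, 0.388, 0.24]
tool_rot: [-179.9, 0.2, 71.5]
force: [0.0, -0.4, -0.4]
grip_width: 0.0369
grasp_force: 20.0
```

```bash
python3 -c "
from h import *
go(471,90,240,77.7)"
```

```text
move [-293.3   62.6    0.7] rot [-0.002  0.003 -0.108] t 33.17
```

```bash
python3 -c "
from h import *
go(452,1,240,77.7)"
```

```text
move [-383.7   72.8    0.9] rot [-0.002  0.003 -0.108] t 33.17
```

Contact is expected at TCP z of about 124. First I go down to about 137.

Request:
drive_tool([
  {"x": -384,"y": 73,"z": 0,"rx": 0,"ry": 0,"rz": -0.108,"fingers": 1},
  {"x": -384,"y": 73,"z": 0,"rx": 0,"ry": 0,"rz": -0.108,"fingers": 1},
  {"x": -384,"y": 73,"z": 0,"rx": 0,"ry": 0,"rz": -0.108,"fingers": 1},
  {"x": -384,"y": 73,"z": 0,"rx": 0,"ry": 0,"rz": -0.108,"fingers": 1},
  {"x": -384,"y": 73,"z": 0,"rx": 0,"ry": 0,"rz": -0.108,"fingers": 1},
  {"x": -384,"y": 73,"z": 0,"rx": 0,"ry": 0,"rz": -0.108,"fingers": 1},
  {"x": -384,"y": 73,"z": 0,"rx": 0,"ry": 0,"rz": -0.108,"fingers": 1},
  {"x": -384,"y": 73,"z": 0,"rx": 0,"ry": 0,"rz": -0.108,"fingers": 1},
  {"x": -384,"y": 73,"z": 50,"rx": 0,"ry": 0,"rz": -0.108,"fingers": 1},
  {"x": -384,"y": 73,"z": 85,"rx": 0,"ry": 0,"rz": -0.108,"fingers": 1},
  {"x": -384,"y": 73,"z": 103,"rx": 0,"ry": 0,"rz": -0.108,"fingers": 1},
  {"x": -384,"y": 73,"z": 103,"rx": 0,"ry": 0,"rz": -0.108,"fingers": 1},
  {"x": -384,"y": 73,"z": 103,"rx": 0,"ry": 0,"rz": -0.108,"fingers": 1},
  {"x": -384,"y": 73,"z": 103,"rx": 0,"ry": 0,"rz": -0.108,"fingers": 1},
])

```text
time_s: 34.92
tool_pos: [0.4535, 0.0021, 0.1401]
tool_rot: [179.9, -0.0, 77.7]
force: [0.0, -1.3, -0.1]
grip_width: 0.0365
grasp_force: 20.0
```

```bash
python3 -c "
from h import *
go(452,1,125,77.7)
c=cam('side');u,v=proj(c,[.452,.0,.11]).astype(int);cv2.imwrite('pics/s3.png',cv2.resize(c['image'][v-60:v+60,u-60:u+60,::-1],None,fx=4,fy=4))"
```

```text
move [-1.4 -1.2 15. ] rot [ 0.002 -0.     0.001] t 34.92
```

Request:
drive_tool([
  {"x": -1,"y": -1,"z": 7,"rx": 0,"ry": 0,"rz": 0,"fingers": 1},
  {"x": -1,"y": -1,"z": 11,"rx": 0,"ry": 0,"rz": 0,"fingers": 1},
  {"x": -1,"y": -1,"z": 12.5,"rx": 0,"ry": 0,"rz": 0,"fingers": 1},
  {"x": -1,"y": -1,"z": 12.5,"rx": 0,"ry": 0,"rz": 0,"fingers": 1},
  {"x": -1,"y": -1,"z": 12.5,"rx": 0,"ry": 0,"rz": 0,"fingers": 1},
])

```text
time_s: 35.6
tool_pos: [0.4516, 0.0008, 0.1266]
tool_rot: [180.0, 0.0, 77.7]
force: [0.9, 0.2, -0.7]
grip_width: 0.0366
grasp_force: 20.0
```

Request:
drive_tool([
  {"x": 0,"y": 0,"z": 1,"rx": 0,"ry": 0,"rz": 0,"fingers": 1},
  {"x": 0,"y": 0,"z": 1.8,"rx": 0,"ry": 0,"rz": 0,"fingers": 1},
  {"x": 0,"y": 0,"z": 1.8,"rx": 0,"ry": 0,"rz": 0,"fingers": 1},
  {"x": 0,"y": 0,"z": 1.8,"rx": 0,"ry": 0,"rz": 0,"fingers": 1},
])

```text
time_s: 36.1
tool_pos: [0.4514, 0.0008, 0.1247]
tool_rot: [180.0, 0.0, 77.7]
force: [-0.2, -0.4, -0.0]
grip_width: 0.0366
grasp_force: 20.0
```

Request:
drive_tool([
  {"x": 0,"y": 0,"z": 0.7,"rx": 0,"ry": 0,"rz": 0,"fingers": 1},
  {"x": 0,"y": 0,"z": 0.7,"rx": 0,"ry": 0,"rz": 0,"fingers": 1},
  {"x": 0,"y": 0,"z": 0.7,"rx": 0,"ry": 0,"rz": 0,"fingers": 1},
])

```text
time_s: 36.48
tool_pos: [0.4516, 0.0008, 0.1247]
tool_rot: [180.0, 0.0, 77.7]
force: [-1.4, -0.8, 5.8]
grip_width: 0.0369
grasp_force: 20.0
```

Contact. Release, then straight up clear of the spire.

Request:
drive_tool([
  {"x": 0,"y": 0,"z": 0,"rx": 0,"ry": 0,"rz": 0,"fingers": 0},
  {"x": 0,"y": 0,"z": 0,"rx": 0,"ry": 0,"rz": 0,"fingers": -0.5},
  {"x": 0,"y": 0,"z": 0,"rx": 0,"ry": 0,"rz": 0,"fingers": -1},
  {"x": 0,"y": 0,"z": 0,"rx": 0,"ry": 0,"rz": 0,"fingers": -1},
  {"x": 0,"y": 0,"z": 0,"rx": 0,"ry": 0,"rz": 0,"fingers": -1},
  {"x": 0,"y": 0,"z": -30,"rx": 0,"ry": 0,"rz": 0,"fingers": -1},
  {"x": 0,"y": 0,"z": -80,"rx": 0,"ry": 0,"rz": 0,"fingers": -1},
  {"x": 0,"y": 0,"z": -130,"rx": 0,"ry": 0,"rz": 0,"fingers": -1},
  {"x": -150,"y": 0,"z": -130,"rx": 0,"ry": 0,"rz": 0,"fingers": -1},
  {"x": -150,"y": 0,"z": -130,"rx": 0,"ry": 0,"rz": 0,"fingers": -1},
  {"x": -150,"y": 0,"z": -130,"rx": 0,"ry": 0,"rz": 0,"fingers": -1},
  {"x": -150,"y": 0,"z": -130,"rx": 0,"ry": 0,"rz": 0,"fingers": -1},
])

```text
time_s: 37.98
tool_pos: [0.4187, -0.1476, 0.2538]
tool_rot: [-180.0, -0.0, 77.4]
force: [-0.2, 0.6, 0.4]
grip_width: 0.0871
grasp_force: 0.0
```

```bash
python3 -c "
from h import *
o=[]
for n,ps in (('side',[[.452,.0,.08],[.664,-.139,.06]]),('top',[[.452,.0,.08],[.664,-.139,.06]])):
  c=cam(n)
  for p in ps:
    u,v=proj(c,p).astype(int);r=45 if n=='side' else 32
    o.append(cv2.resize(c['image'][v-r:v+r,u-r:u+r,::-1],(290,290),interpolation=cv2.INTER_CUBIC))
c=cam('wrist');w=cv2.resize(c['image'][:290,111:401,::-1],(290,290))
u,v=proj(c,[.452,.001,.1]).astype(int);print(u,v)
w2=c['image'][max(v-50,0):max(v-50,0)+100,u-50:u+50,::-1]
w2=cv2.resize(w2,(218,580),interpolation=cv2.INTER_CUBIC) if 0 else cv2.resize(w2,(210,210),interpolation=cv2.INTER_CUBIC)
col=np.zeros((580,210,3),np.uint8);col[:w2.shape[0]]=w2
cv2.imwrite('pics/final.png',np.hstack([np.vstack([np.hstack(o[:2]),np.hstack(o[2:])]),col]))"
```

```text
256 25
```

View pics/final.png

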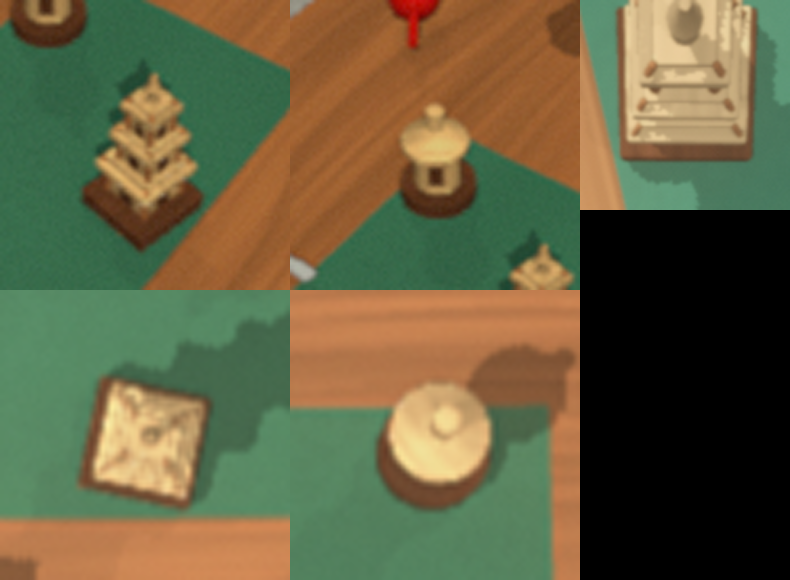

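The final crops show the pagoda stacked square and upright at (150,160), and the lantern upright with its cap centred at (436,160). The tool is clear of both, so I'm handing in.

```bash
python3 -c "
from h import *
print(workorder.sign_off())"
```

```text
the job is handed in; nothing more can be done
None
```

The pagoda and lantern are assembled on their plinths and the job is handed in at about 38 s of the 136 s allowed; the final pictures show both upright and centred, but sign-off returned no verdict.

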